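# Unfold the crank grip and clamp the bamboo cup

## Task

Swing the red folding grip of the hand crank fully upright, and only then turn the crank clockwise (seen from above) by that grip until the pad holds the bamboo cup snugly against the V-shaped stop: a firm squeeze of about 25 N, never more than 50 N, or the cup cracks. Then let go, leaving the grip upright, the cup standing and clamped, and the other things on the bench where they are.

Things in the scene. Friction and masses are not known exactly. Their poses are not given: they have to be found in the camera images.
- crank_axis (a point): point on the crank's vertical axis, 133 mm above the bench, level with the grip's hinge. The crank sits on a green gearbox (85 x 90 mm, top 85 mm above the bench) on a dark wooden base 110 mm wide, 20 mm high. The crank arm is a level dark steel bar 16 mm wide, its top 120 mm above the bench.
- grip_hinge (a point): centre of the grip's hinge at the outer end of the crank arm, 95 mm from the crank axis and 133 mm above the bench; it goes round with the crank. The hinge pin is level and square to the arm. Fingers that close along the direction of travel push the grip surely; closing across it, the grip slowly creeps out from between the pads.
- grip_point (a point): point on the centre line of the red round grip, 70 mm from its hinge: a good place to hold. The grip is 22 mm thick and spans 14 to 95 mm from the hinge; its sleeve spins freely about its length, so the hand need not turn while cranking. Folded, it lies level 2 mm above the arm, pointing to the crank axis; upright, this point is 203 mm above the bench.
- fold (a joint): angle of the grip about its hinge: 0 folded level along the arm (starts at 0 to 0.45), 1.571 upright against a hard stop. Stiff (2.3 N at the grip point), stays where left; drawn towards the crank axis harder than that, it folds again. Swung up between gripping pads it drags and may stop 0.15 rad short: take it afresh and press it outwards until the stop pushes back (about 8 N).
- crank (a joint): crank angle, growing clockwise seen from above; starts at 0 to 0.8, free up to 6.2. Each radian moves the pad carriage 15 mm. Friction: free turning takes 6 to 7.5 N along the circle at the grip; it stays where left. Once the cup is pinched, the pull rises 1 N per 6.3 N of squeeze: 25 N of squeeze feels 4 N above free turning, 50 N 8 N above; each takes 0.17 rad.
- pad: black rubber pad, 70 x 12 x 52 mm, origin at its centre; sprung (10 N per mm) on a carriage that moves away from the gearbox as the crank turns clockwise. Its y axis points from stop to gearbox. The wooden V stop beyond the cup is set anywhere within 16 mm along the base and is not measured: the final crank angle (3.4 to 4.8) must be felt.
- cup: loose cup core of coiled bamboo, round, 90 mm in diameter and 70 mm high, with dark bands; origin at the centre of its underside. It stands on the base between pad and stop, touching neither at the start.
- bowl_stack: bystander: stack of dark bowls, 84 mm in diameter, 90 mm high; origin at the centre of its underside. Leave it.
- lacquer_jar: bystander: amber jar with black lid, 64 mm in diameter, 85 mm high; origin at the centre of its underside. Leave it.
- mallet: bystander: small hammer, 220 mm long, lying on the bench. Leave it.
There are look-alikes about, which are no part of the job. What is shaped like the cup but blue or pink is not meant.

How it is judged:
By the outcome, as a careful person would: the job done as asked, in the order asked, and still so for the second after the job is handed in, with the robot touching nothing.
It also fails if it takes over 72 s, if anything falls off the work surface, if the arm or the gripper's body presses on something with over 40 N, if the wrist force passes 120 N, or if a joint passes its speed limit or range.

## Robot

A 6-joint arm with a two-finger parallel gripper is mounted at the origin on the work surface. World frame = base frame: x ahead of the robot, y to its left, z up, the work surface at z = 0. Lengths are in m, angles in degrees, forces in N, time in s.
With the tool pointing down it reaches from about 0.375 to 0.9 m from the base axis. Payload 3.1 kg.
Tool frame: the origin (TCP) lies at the very end of the fingers, on their centre line; the grasp point (between the pads) lies tcp_to_grasp behind it (tcp_to_grasp is the distance from the TCP to the grasp point, in m); z points along the fingers, y is the line along which they close (so a half turn about z gives the same grasp; the last joint's range is limited). The gripper opens to 87 mm and grips with 3 to 60 N. Pads are 19 mm wide; open, the fingers measure 117 mm over their backs; the gripper's body (75 mm by 190 mm) begins 51 mm behind the grasp point.
Start: joints at [57.554, 30.224, 82.088, -0, 67.689, -10.227], TCP at [0.236, 0.579, 0.223] pointing down, gripper open.
Joint ranges: [-176.69, 176.69], [-43.24, 126.21], [12.49, 139.97], [-82, 262], [0, 151.66], [-163.58, 163.58]. Speed limits (degrees/s): [159.86, 159.86, 180, 180, 180, 180].

## Interface

Orientations are given as [roll, pitch, yaw] about the fixed x, y, z axes, in that order (R = Rz(yaw) Ry(pitch) Rx(roll)).
In Python, from bench import * gives the robot as it stands.
- The arm moves only by the tool jog_arm, never from a script. Its argument "steps" is one flat list of numbers, 7 for each row, row after row: the shift along the tool's x, y, z in mm, then the turn, a rotation vector about the tool's x, y, z in rad, then the opening in per cent of the stroke, from 0 (shut) to 100 (fully open). A call has 1 to 5 rows; each row shifts and turns the commanded pose from where the row before left it, along the tool's axes as they then stand; what a row does not reach is not made up. A row lasts 1/8 s, in which the tool goes at most 62.5 mm and 10.7 degrees, less where a joint would pass 70% of its speed; a pose out of reach is approached as far as the arm can. A call with a gripper value outside its range is refused whole. The fingers move at their own pace and stop on an object; the grip force is fixed at half the most. Time passes only in rows, so rows that do not move let the fingers close. It gives the time, the measured TCP pose, the force, the opening and the grip force at its end, in the units of the state.
- state(): the state, without advancing time (a new reading comes with each control period).
- camera(name): name is "scene" or "top" or "wrist"; returns (picture, depth): 480x640x3 uint8, blue, green, red; 480x640 float32, m along the optical axis (not along the pixel's ray), 0 where there is no reading.
- camera_info(name): a dict with "fx", "fy", "cx", "cy" (pixels), "world_from_camera" (4x4, takes a point from camera to world coordinates); the wrist camera has in their place "tool_from_camera" (4x4, takes a point from camera to tool coordinates, whose origin is the TCP and whose axes are the flange's). Camera axes: x right, y up, looking along -z (the intrinsics and any distortion apply to the point x, -y, -z); pixel columns grow to the right and rows downward; lengths in m; the calibration is good to about 2 mm. A picture is of the moment at which its call begins: read the wrist's pose just before it. camera_info takes no time and is no camera call.
- sign_off(): hands the job in; it is judged then, once.
Trained networks look in the newest picture that a camera, given by its name, has taken for a name from the list of things; names that differ only in an ending like _2 or _b are one class to them, and where a whole thing is asked for, a point or a joint stands for the part that bears it (a point fixed in the world has none). Each returns a list of dicts, best first, with "score" (0 to 1); they miss things now and then, are a little off and sometimes report something else, mostly with a low value. They report only what shows in the picture. A call takes as long as a camera call. They do not tell look-alikes from the thing itself.
- find_in(target, camera): "point" ([x, y, z] in m, in the coordinates of the camera as it stood for that picture, good to about 4 mm: the middle of the surface that is visible of it).
- regions_of(target, camera): "pixels" (480x640 bool, what is visible of it).
- landmark_of(target, camera): "point" ([x, y, z] in m, in the coordinates of the camera as it stood for that picture, good to about 4 mm: a listed point, or the origin of a listed thing).
The state is a dict: "time": time; "q": joint angles; "qd": joint speeds; "joint_efforts": joint torques, N m; "tcp_pos": TCP position; "tcp_rot": TCP orientation; "contact_force": force on the tool from outside, world axes, zero at the start; "torque": the same for the moment, N m; "gripper_width": opening from 0.0 (shut) to 1.0 (fully open); "finger_force": force on a finger pad.
Only numpy, scipy, OpenCV 4.12 (cv2) and the standard library are available. Lean on these libraries where they do the work, as an engineer would, in place of code of your own. Each camera call takes 0.05 s, during which the arm holds its last target. There are 200 camera calls.

## Working session

There is one attempt and no reset: what is moved stays moved. The work goes in short steps, Python scripts to look and compute and a tool call to move; the robot and the scene stay as the last step left them, time stands still between calls to the robot, and variables do not carry over. Pictures are saved under pics/ and viewed, at most 11 in all, crops included, and the job is handed in when it is done.

Besides the shell and the picture viewer there is one more tool, called by a JSON object that holds its "op" and its "data", one argument or row to a line. jog_arm: Moves the arm, as the interface text tells. Its arguments: {"type":"object","properties":{"steps":{"type":"array"}},"required":["steps"]}

```bash
mkdir -p pics
cat > h.py <<'E'
from bench import *
import numpy as np, cv2
from scipy.spatial.transform import Rotation as R
def W(p,cam):
    i=camera_info(cam)
    if 'world_from_camera' in i: T=np.array(i['world_from_camera'])
    else:
        s=state(); T=np.eye(4); T[:3,:3]=R.from_euler('xyz',s['tcp_rot'],degrees=True).as_matrix(); T[:3,3]=s['tcp_pos']; T=T@np.array(i['tool_from_camera'])
    return (T@np.r_[p,1])[:3]
E
python3 - <<'E'
from h import *
s=state(); print(s)
try: print({k:v for k,v in globals().items() if k in('tcp_to_grasp',)})
except Exception as e: print(e)
ims=[]
for c in ("scene","top"):
    im,d=camera(c); ims.append(im); cv2.imwrite(f'pics/{c}0.png',im)
    for t in ("crank_axis","grip_hinge","grip_point","pad","cup","bowl_stack","lacquer_jar","mallet"):
        print(c,t,[(np.round(W(r['point'],c),3).tolist(),round(r['score'],2)) for r in landmark_of(t,c)[:3]])
E
```

```text
{'time': 0.0, 'q': array([ 5.75533176e+01,  3.02794191e+01,  8.21573027e+01, -4.47334148e-04,
        6.76866990e+01, -1.02268684e+01]), 'qd': array([ 0.06541901,  0.05813569, -0.06005884, -0.05027614,  0.06842317,
        0.04378889]), 'joint_efforts': array([-7.20349217e-04, -4.40045750e+01, -1.76589507e+01,  6.31219684e-02,
        5.84689470e-02, -1.66622181e-04]), 'tcp_pos': array([0.23592322, 0.57797369, 0.22156167]), 'tcp_rot': array([-1.79878467e+02, -2.15059820e-02,  1.57780334e+02]), 'contact_force': array([ 0.24176136, -0.12728212, -0.42379715]), 'torque': array([ 0.00794275,  0.01263551, -0.00576433]), 'finger_force': 0.0, 'gripper_width': 0.9999929865207714}
{'tcp_to_grasp': 0.0187}
scene crank_axis [([0.563, 0.168, 0.132], 0.95)]
scene grip_hinge [([0.643, 0.121, 0.129], 0.62), ([0.503, -0.043, 0.019], 0.17)]
scene grip_point [([0.588, 0.159, 0.154], 0.75)]
scene pad [([0.529, 0.026, 0.054], 0.59)]
scene cup [([0.809, 0.055, 0.001], 0.93), ([0.505, -0.042, 0.024], 0.76), ([0.339, -0.207, -0.001], 0.66)]
scene bowl_stack [([0.687, 0.167, 0.002], 0.57)]
scene lacquer_jar [([0.671, 0.009, -0.002], 0.63)]
scene mallet [([0.377, -0.015, 0.006], 0.7)]
top crank_axis []
top grip_hinge [([0.643, 0.116, 0.132], 0.7), ([0.693, 0.171, -0.001], 0.54)]
top grip_point [([0.59, 0.16, 0.148], 0.91)]
top pad [([0.529, 0.034, 0.053], 0.73)]
top cup [([0.508, -0.041, 0.019], 0.95), ([0.581, -0.286, 0.002], 0.87), ([0.336, -0.209, 0.002], 0.71)]
top bowl_stack [([0.694, 0.171, -0.001], 0.73), ([0.377, -0.015, 0.003], 0.19)]
top lacquer_jar [([0.674, 0.012, -0.002], 0.91), ([0.693, 0.17, 0.0], 0.49)]
top mallet [([0.378, -0.014, 0.004], 0.56)]
```

View pics/scene0.png

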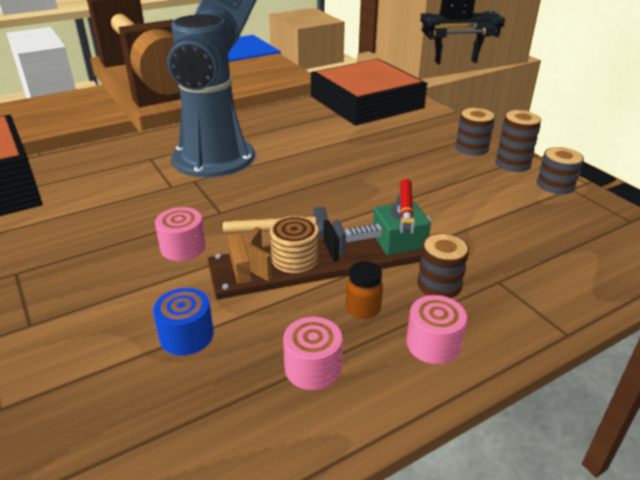

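View pics/top0.png

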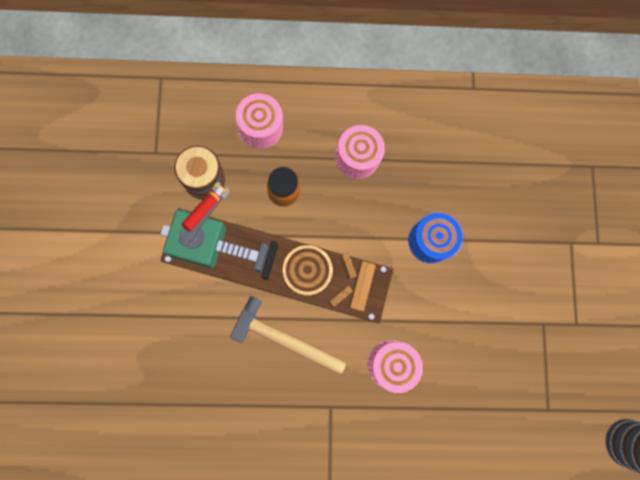

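The scene view shows the gearbox at about (402,225), the red grip at (406,195), the bamboo cup at (294,245), the jar at (364,290) and the bowls at (443,265). The top view shows the hinge at (220,192), the axis at (190,237), the cup at (307,269) and the V stop at (360,285). The network points agree: axis to hinge is 94 mm. I'll move above the grip for a close look.

```bash
cat >> h.py <<'E'
def rows(wps, start=None):
    """wps: (x,y,z,yaw,grip) tool-down waypoints, one per row; prints tool-frame rows"""
    s=state(); p,y=(s['tcp_pos'],s['tcp_rot'][2]) if start is None else start
    M=lambda y:R.from_euler('xyz',[180,0,y],degrees=True)
    out=[]
    for x in wps:
        r=M(y).inv(); d=r.apply(np.array(x[:3])-p)*1e3; rv=(r*M(x[3])).as_rotvec()
        out+=[round(v,1) for v in d]+[0,0,round(rv[2],3)]+[x[4]]; p,y=np.array(x[:3]),x[3]
    print(out)
def line(a,b,n): return [tuple(np.array(a)+(np.array(b)-a)*k/n) for k in range(1,n+1)]
E
python3 - <<'E'
from h import *
s=state(); a=[*s['tcp_pos'],s['tcp_rot'][2],100]
rows(line(a,[.60,.15,.30,148,100],10))
print(camera_info('wrist'))
E
```

```text
[np.float64(-49.9), np.float64(-25.9), np.float64(-7.7), 0, 0, np.float64(0.017), np.float64(100.0), np.float64(-50.3), np.float64(-25.1), np.float64(-7.7), 0, 0, np.float64(0.017), np.float64(100.0), np.float64(-50.7), np.float64(-24.2), np.float64(-7.7), 0, 0, np.float64(0.017), np.float64(100.0), np.float64(-51.1), np.float64(-23.3), np.float64(-7.7), 0, 0, np.float64(0.017), np.float64(100.0), np.float64(-51.5), np.float64(-22.5), np.float64(-7.7), 0, 0, np.float64(0.017), np.float64(100.0), np.float64(-51.9), np.float64(-21.6), np.float64(-7.7), 0, 0, np.float64(0.017), np.float64(100.0), np.float64(-52.3), np.float64(-20.7), np.float64(-7.7), 0, 0, np.float64(0.017), np.float64(100.0), np.float64(-52.6), np.float64(-19.8), np.float64(-7.7), 0, 0, np.float64(0.017), np.float64(100.0), np.float64(-52.9), np.float64(-18.9), np.float64(-7.7), 0, 0, np.float64(0.017), np.float64(100.0), np.float64(-53.3), np.float64(-18.0), np.float64(-7.7), 0, 0, np.float64(0.017), np.float64(100.0)]
{'fx': 359.243963795562, 'fy': 359.243963795562, 'cx': 321.83154708954294, 'cy': 237.70885862434167, 'tool_from_camera': array([[-6.61132584e-04,  9.69172125e-01,  2.46383756e-01,
         6.55655028e-02],
       [ 9.99999686e-01,  7.48600159e-04, -2.61340408e-04,
        -1.88510919e-03],
       [-4.37726757e-04,  2.46383505e-01, -9.69172315e-01,
        -1.62300051e-01],
       [ 0.00000000e+00,  0.00000000e+00,  0.00000000e+00,
         1.00000000e+00]])}
```

{"op": "jog_arm", "data": {
  "steps": [-50,-26,-7.7,0,0,0.017,100,-50.3,-25,-7.7,0,0,0.017,100,-50.7,-24,-7.7,0,0,0.017,100,-51,-23.5,-7.7,0,0,0.017,100,-51.5,-22.5,-7.7,0,0,0.017,100]
}}

```text
time: 1.52
tcp_pos: [0.4192, 0.363, 0.2615]
tcp_rot: [180.0, 0.0, 152.9]
contact_force: [0.2, 0.1, 0.1]
gripper_width: 1.0
finger_force: 0.0
```

{"op": "jog_arm", "data": {
  "steps": [-52,-21.5,-7.7,0,0,0.017,100,-52.3,-20.7,-7.7,0,0,0.017,100,-52.6,-20,-7.7,0,0,0.017,100,-53,-19,-7.7,0,0,0.017,100,-53.3,-18,-7.7,0,0,0.017,100]
}}

```text
time: 2.15
tcp_pos: [0.6012, 0.1483, 0.3]
tcp_rot: [180.0, 0.0, 148.0]
contact_force: [0.5, 0.6, -0.1]
gripper_width: 1.002
finger_force: 0.0
```

```bash
sed -i 's/round(v,1)/round(float(v),1)/;s/round(rv\[2\],3)/round(float(rv[2]),3)/;s/\[x\[4\]\]/[float(x[4])]/' h.py
python3 - <<'E'
from h import *
s=state(); print(s['time'],s['tcp_pos'],s['tcp_rot'],s['q'])
im,d=camera('wrist'); cv2.imwrite('pics/w1.png',im)
for t in ("crank_axis","grip_hinge","grip_point"):
    for r in landmark_of(t,'wrist')[:2]: print(t,W(r['point'],'wrist').round(4),round(r['score'],2))
E
```

```text
2.15 [0.60116833 0.14826928 0.29997468] [1.79975078e+02 1.21334887e-02 1.47997437e+02] [ 3.52085620e+00  2.54986282e+01  7.75336643e+01  1.35846175e-02
  7.69433522e+01 -5.44796496e+01]
crank_axis [0.5723 0.1668 0.1361] 0.89
crank_axis [7.053e-01 1.653e-01 7.000e-04] 0.68
grip_hinge [0.6438 0.1145 0.1294] 0.88
grip_point [0.5829 0.1571 0.1498] 0.59
grip_point [ 0.508  -0.0386  0.0224] 0.17
```

View pics/w1.png

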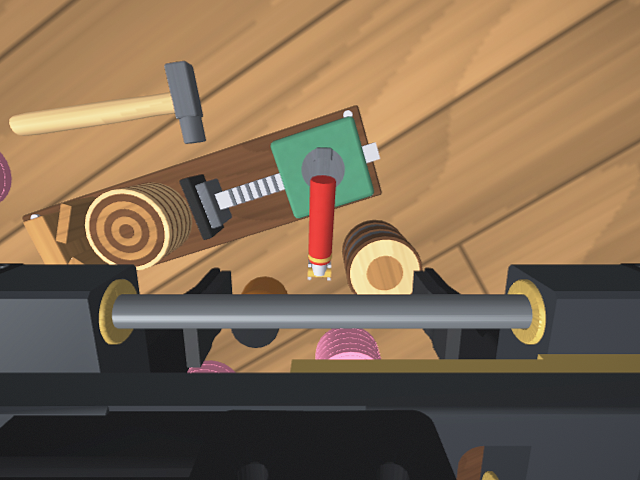

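The wrist view shows the grip from its free end at (322,180) to the hinge at (319,268), with the hub at (323,165) above it. I'll fit the grip line from the red pixels and depth.

```bash
cat >> h.py <<'E'
def cloud(cam,mask,d):
    i=camera_info(cam); v,u=np.nonzero(mask&(d>0)); z=d[v,u]
    P=np.c_[(u-i['cx'])/i['fx']*z,-(v-i['cy'])/i['fy']*z,-z]
    return np.array([W(p,cam) for p in P])
def red(im): 
    h=cv2.cvtColor(im,cv2.COLOR_BGR2HSV); return ((h[...,0]<6)|(h[...,0]>174))&(h[...,1]>200)&(h[...,2]>90)
E
python3 - <<'E'
from h import *
for c in('wrist','top'):
    im,d=camera(c); m=red(im); n,l,st,ce=cv2.connectedComponentsWithStats(m.astype(np.uint8)); k=1+np.argmax(st[1:,4]); print(c,st[k],ce[k])
    P=cloud(c,l==k,d); P=P[P[:,2]>.12]
    ce=np.median(P,0); u=np.linalg.svd(P-P.mean(0))[2][0]; u*=np.sign(-u[0]); t=(P-P.mean(0))@u
    a,b=np.percentile(t,[1,99]); print(len(P),u.round(3),np.degrees(np.arctan2(-u[1],-u[0])),'hingeend',(P.mean(0)+a*u).round(4),'free',(P.mean(0)+b*u).round(4),b-a)
im,d=camera('wrist')
h=cv2.cvtColor(im,cv2.COLOR_BGR2HSV); m=(h[...,0]>60)&(h[...,0]<90)&(h[...,1]>80); P=cloud('wrist',m,d); P=P[abs(P[:,2]-.085)<.004]
r=cv2.minAreaRect((P[:,:2]*1000).astype(np.float32)); print(r)
E
```

```text
wrist [334 190   1   9   9] [334. 194.]
9 [-0.721  0.421  0.551] -30.30363834084369 hingeend [0.5849 0.1694 0.1555] free [0.5785 0.1732 0.1604] 0.008838485851825638
top [184 221  10   9  48] [188.5        224.52083333]
48 [-0.489 -0.819 -0.301] 59.167210540352535 hingeend [0.5746 0.1697 0.1687] free [0.5679 0.1584 0.1646] 0.013748183355027241Traceback (most recent call last):
  File "<stdin>", line 8, in <module>
  File "h.py", line 23, in cloud
    return np.array([W(p,cam) for p in P])
                     ~^^^^^^^
  File "h.py", line 5, in W
    i=camera_info(cam)
ValueError: time passes only in moves, steps and waits
```

```bash
python3 - <<'E'
s=open('h.py').read()
s=s.replace("return np.array([W(p,cam) for p in P])","o=W(np.zeros(3),cam); M=np.c_[W([1,0,0],cam)-o,W([0,1,0],cam)-o,W([0,0,1],cam)-o]; return o+P@M.T")
s=s.replace("(h[...,1]>200)&(h[...,2]>90)","(h[...,1]>170)&(h[...,2]>60)")
open('h.py','w').write(s)
E
python3 - <<'E'
from h import *
for c in('wrist','top'):
    im,d=camera(c); m=red(im); n,l,st,ce=cv2.connectedComponentsWithStats(m.astype(np.uint8)); k=1+np.argmax(st[1:,4]); print(c,st[k],ce[k])
    P=cloud(c,l==k,d); P=P[P[:,2]>.12]
    u=np.linalg.svd(P-P.mean(0))[2][0]; u*=np.sign(-u[0]); t=(P-P.mean(0))@u
    a,b=np.percentile(t,[1,99]); print(len(P),u.round(3),np.degrees(np.arctan2(-u[1],-u[0])),'hingeend',(P.mean(0)+a*u).round(4),'free',(P.mean(0)+b*u).round(4),b-a)
    if c=='wrist':
        h=cv2.cvtColor(im,cv2.COLOR_BGR2HSV); m=(h[...,0]>60)&(h[...,0]<90)&(h[...,1]>80); P=cloud('wrist',m,d); P=P[abs(P[:,2]-.085)<.004]
        print(cv2.minAreaRect((P[:,:2]*1000).astype(np.float32)),len(P))
E
```

```text
wrist [ 308  180   27   83 1903] [320.05780347 220.44981608]
1891 [-0.802  0.546  0.241] -34.259256560554114 hingeend [0.6267 0.1282 0.1486] free [0.5686 0.1678 0.166 ] 0.07236355328920044
((564.5179443359375, 170.51034545898438), (89.07757568359375, 83.78321075439453), 75.44868469238281) 4813
top [183 220  12  10  81] [188.04938272 224.60493827]
79 [-0.159 -0.199  0.967] 51.37840765736512 hingeend [0.5715 0.1658 0.1609] free [0.5351 0.1202 0.3826] 0.22929375465340227
```

Run:
```python
from h import *
s=state(); a=[*s['tcp_pos'],s['tcp_rot'][2],100]
b=[.587,.155,.16,145.7,100]
rows(line(a,b,3)+line(b,[.587,.155,.132,145.7,100],2))
```

```text
[4.1, -1.0, 46.5, 0, 0, 0.014, 100.0, 4.1, -1.1, 46.5, 0, 0, 0.014, 100.0, 4.0, -1.1, 46.5, 0, 0, 0.014, 100.0, 0.0, -0.0, 14.0, 0, 0, 0.0, 100.0, 0.0, -0.0, 14.0, 0, 0, 0.0, 100.0]
```

{"op": "jog_arm", "data": {
  "steps": [4.1,-1,46.5,0,0,0.014,100,4.1,-1.1,46.5,0,0,0.014,100,4,-1.1,46.5,0,0,0.014,100,0,0,14,0,0,0,100,0,0,14,0,0,0,100]
}}

```text
time: 3.22
tcp_pos: [0.5891, 0.1544, 0.1325]
tcp_rot: [179.9, 0.1, 145.7]
contact_force: [-0.9, -0.4, 0.2]
gripper_width: 1.004
finger_force: 0.0
```

{"op": "jog_arm", "data": {
  "steps": [0,0,0,0,0,0,50,0,0,0,0,0,0,20,0,0,0,0,0,0,10,0,0,0,0,0,0,10,0,0,0,0,0,0,10]
}}

```text
time: 3.85
tcp_pos: [0.5883, 0.1537, 0.1324]
tcp_rot: [180.0, 0.0, 145.6]
contact_force: [-0.2, -0.3, -1.3]
gripper_width: 0.513
finger_force: 0.0
```

{"op": "jog_arm", "data": {
  "steps": [0,0,0,0,0,0,10,0,0,0,0,0,0,10,0,0,0,0,0,0,10,0,0,0,0,0,0,10]
}}

```text
time: 4.35
tcp_pos: [0.5888, 0.1548, 0.1322]
tcp_rot: [179.9, 0.0, 145.6]
contact_force: [1.3, 4.8, -0.9]
gripper_width: 0.244
finger_force: 30.0
```

Run:
```python
from h import *
s=state(); print({k:s[k] for k in('time','tcp_pos','tcp_rot','contact_force','torque','gripper_width','finger_force')})
H=np.array([.643,.1165,.133]); p=s['tcp_pos']+[0,0,-.0187+.0374]
v=p-H; h=np.hypot(*v[:2]); th0=np.arctan2(v[2],h); r=np.hypot(h,v[2]); u=v[:2]/h; print(th0,r,np.degrees(np.arctan2(-u[1],-u[0])))
w=[]
for th in np.linspace(th0,np.pi/2+.03,11)[1:]:
    c=H+r*np.r_[u*np.cos(th),np.sin(th)]; w.append((*(c-[0,0,.0187]),145.7,5))
rows(w,(s['tcp_pos'],145.7))
```

```text
{'time': 4.35, 'tcp_pos': array([0.58878875, 0.15481275, 0.13218618]), 'tcp_rot': array([1.79861529e+02, 2.03929099e-02, 1.45625495e+02]), 'contact_force': array([ 1.28467795,  4.77201438, -0.86185999]), 'torque': array([ 0.79664889, -0.29663481,  0.04805038]), 'gripper_width': 0.2442336495693683, 'finger_force': 29.970863051712513}
0.26318835107097527 0.06875057698705477 -35.250014580419055
[-3.0, -0.0, -8.7, 0, 0, 0.0, 5.0, -4.1, -0.1, -8.2, 0, 0, 0.0, 5.0, -5.2, -0.1, -7.6, 0, 0, 0.0, 5.0, -6.1, -0.1, -6.8, 0, 0, 0.0, 5.0, -7.0, -0.1, -6.0, 0, 0, 0.0, 5.0, -7.7, -0.1, -5.0, 0, 0, 0.0, 5.0, -8.3, -0.1, -3.9, 0, 0, 0.0, 5.0, -8.8, -0.1, -2.8, 0, 0, 0.0, 5.0, -9.1, -0.2, -1.6, 0, 0, 0.0, 5.0, -9.2, -0.2, -0.3, 0, 0, 0.0, 5.0]
```

{"op": "jog_arm", "data": {
  "steps": [0,1,0,0,0,0,5,-3,0,-8.7,0,0,0,5,-4.1,0,-8.2,0,0,0,5,-5.2,0,-7.6,0,0,0,5]
}}

```text
time: 4.85
tcp_pos: [0.5983, 0.1483, 0.1556]
tcp_rot: [180.0, -0.2, 145.6]
contact_force: [2.8, 5.0, -7.9]
gripper_width: 0.243
finger_force: 30.0
```

{"op": "jog_arm", "data": {
  "steps": [-6.1,0,-6.8,0,0,0,5,-7,0,-6,0,0,0,5,-7.7,0,-5,0,0,0,5]
}}

```text
time: 5.22
tcp_pos: [0.6139, 0.1378, 0.1728]
tcp_rot: [180.0, -0.4, 145.6]
contact_force: [0.4, 7.5, -7.0]
gripper_width: 0.249
finger_force: 30.1
```

{"op": "jog_arm", "data": {
  "steps": [-8.3,1.5,-3.9,0,0,0,5,-8.8,0,-2.8,0,0,0,5,-9.1,0,-1.6,0,0,0,5,-9.2,0,-0.3,0,0,0,5]
}}

```text
time: 5.72
tcp_pos: [0.6415, 0.1198, 0.1824]
tcp_rot: [-179.9, -0.7, 145.6]
contact_force: [-5.4, 8.6, 4.4]
gripper_width: 0.252
finger_force: 30.1
```

Run:
```python
from h import *
s=state(); print({k:s[k] for k in('time','tcp_pos','tcp_rot','contact_force','torque','q')})
f=s['contact_force']; print('in',f@[-.826,.563,0],'ccw',f@[.563,.826,0])
im,d=camera('scene'); cv2.imwrite('pics/s2.png',cv2.resize(im[130:300,300:500],None,fx=3,fy=3))
for c in('scene','top'):
  if c=='top': camera(c)
  for t in ("crank_axis","grip_hinge","grip_point"):
    for r in landmark_of(t,c)[:1]: print(c,t,W(r['point'],c).round(4),round(r['score'],2))
```

```text
{'time': 5.725, 'tcp_pos': array([0.64145836, 0.11975739, 0.1823797 ]), 'tcp_rot': array([-179.87192877,   -0.69699837,  145.62038342]), 'contact_force': array([-5.4429341 ,  8.57769828,  4.36715408]), 'torque': array([ 1.68488601,  1.27684237, -0.01425184]), 'q': array([  0.64104031,  35.10037668,  79.62047814,   0.32321353,
        65.92379123, -55.11363792])}
in 9.325107696370699 ccw 4.020806877512538
scene crank_axis [0.5646 0.1721 0.1325] 0.97
scene grip_hinge [0.6415 0.1221 0.1287] 0.81
scene grip_point [0.6365 0.1232 0.2051] 0.82
```

View pics/s2.png

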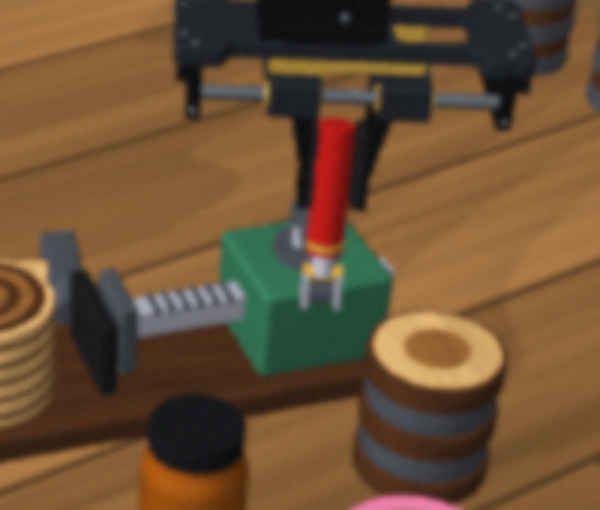

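The crop shows the grip nearly upright between the pads: hinge at (322,268), top at (337,125). I'll open, turn the hand, take the grip afresh and press it outwards.

{"op": "jog_arm", "data": {
  "steps": [0,1,0,0,0,0,50,0,0,0,0,0,0,50,0,0,0,0,0,0,50,0,0,0,0,0,-0.175,50,0,0,0,0,0,-0.175,50]
}}

```text
time: 6.75
tcp_pos: [0.6467, 0.1173, 0.1829]
tcp_rot: [-180.0, 0.0, 166.0]
contact_force: [-0.3, 0.4, -0.3]
gripper_width: 0.495
finger_force: 0.0
```

{"op": "jog_arm", "data": {
  "steps": [0,0,0,0,0,0,5,0,0,0,0,0,0,5,0,0,0,0,0,0,5,0,0,0,0,0,0,5,0,0,0,0,0,0,5]
}}

```text
time: 7.38
tcp_pos: [0.6473, 0.1189, 0.1832]
tcp_rot: [179.9, 0.1, 165.7]
contact_force: [2.0, 5.1, 0.0]
gripper_width: 0.235
finger_force: 29.8
```

{"op": "jog_arm", "data": {
  "steps": [0,1.2,0,0,0,0,5,-1.9,-0.7,0,0,0,0,5,-1.9,-0.7,0,0,0,0,5]
}}

```text
time: 7.75
tcp_pos: [0.6487, 0.1182, 0.1831]
tcp_rot: [179.9, -0.3, 165.7]
contact_force: [-2.3, 6.7, 3.9]
gripper_width: 0.235
finger_force: 29.9
```

{"op": "jog_arm", "data": {
  "steps": [0,0,0,0,0,0,5]
}}

```text
time: 7.88
tcp_pos: [0.6487, 0.1182, 0.1831]
tcp_rot: [179.9, -0.3, 165.7]
contact_force: [-2.2, 5.8, 2.9]
gripper_width: 0.237
finger_force: 30.0
```

{"op": "jog_arm", "data": {
  "steps": [-3.1,-0.1,0,0,0,0,5,0,0,0,0,0,0,5]
}}

```text
time: 8.12
tcp_pos: [0.6501, 0.1176, 0.183]
tcp_rot: [179.9, -0.5, 165.7]
contact_force: [-4.7, 5.9, 5.3]
gripper_width: 0.236
finger_force: 29.9
```

Run:
```python
from h import *
s=state(); 
f=s['contact_force']; print(s['tcp_pos'],f,'in',f@[-.826,.563,0],'ccw',f@[.563,.826,0])
camera('top');camera('scene')
for c in('scene','top'):
  for t in ("crank_axis","grip_hinge","grip_point"):
    for r in landmark_of(t,c)[:1]: print(c,t,W(r['point'],c).round(4),round(r['score'],2))
im,d=camera('wrist'); cv2.imwrite('pics/w2.png',im)
for t in ("crank_axis","grip_hinge","grip_point"):
    for r in landmark_of(t,'wrist')[:1]: print('wrist',t,W(r['point'],'wrist').round(4),round(r['score'],2))
```

```text
[0.65010456 0.11758043 0.18303252] [-4.74463265  5.8808545   5.34878221] in 7.229987651786016 ccw 2.186357629976895
scene crank_axis [0.5665 0.1716 0.1286] 0.69
scene grip_hinge [0.6413 0.121  0.1282] 0.84
scene grip_point [0.6405 0.1212 0.2064] 0.74
wrist crank_axis [0.5662 0.1718 0.1375] 0.96
wrist grip_hinge [0.6408 0.1159 0.1303] 0.71
```

View pics/w2.png

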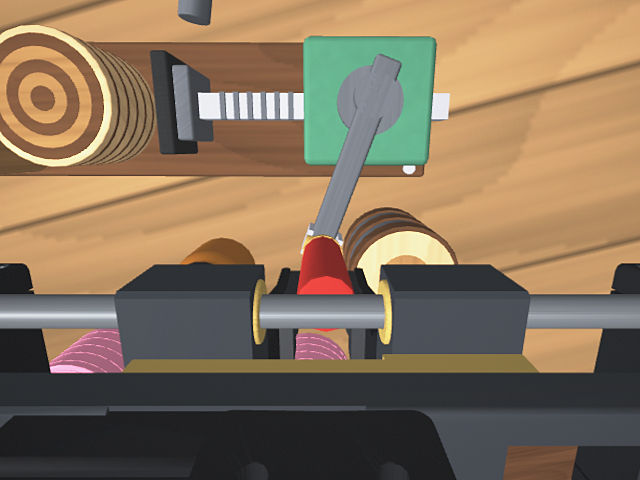

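The wrist view shows the crank arm from the hub at (375,95) to the hinge at (320,240), with the grip nearly upright in the pads. The reaction is rising but not yet at 8 N, so I'll press further.

{"op": "jog_arm", "data": {
  "steps": [-3.1,-0.3,0,0,0,0,5,0,0,0,0,0,0,5]
}}

```text
time: 8.98
tcp_pos: [0.653, 0.1164, 0.1829]
tcp_rot: [179.9, -0.4, 165.7]
contact_force: [-3.9, 6.4, 4.7]
gripper_width: 0.225
finger_force: 29.0
```

```bash
cat > grip.py <<'E'
from h import *
# upright test: tilt of red cloud seen by scene camera
def tilt(c='scene'):
    im,d=camera(c); m=red(im); m[:130]=0; m[:, :300]=0; m[300:]=0; n,l,st,_=cv2.connectedComponentsWithStats(m.astype(np.uint8)); k=1+np.argmax(st[1:,4])
    P=cloud(c,cv2.erode((l==k).astype(np.uint8),np.ones((3,3)))>0,d); P=P[(P[:,2]>.14)&(P[:,2]<.24)]
    P=P[np.linalg.norm(P-np.median(P,0),axis=1)<.06]
    # median per height slice, line fit
    b=np.linspace(*np.percentile(P[:,2],[5,95]),9); Q=np.array([np.median(P[(P[:,2]>=b[i])&(P[:,2]<b[i+1])],0) for i in range(8)])
    k=np.polyfit(Q[:,2],Q[:,:2],1)[0]; return st[k0] if 0 else (len(P),k.round(3),Q[0].round(4),Q[-1].round(4))
if __name__=='__main__':
    s=state(); f=s['contact_force']; print(s['tcp_pos'],f,'in',f@[-.826,.563,0],'ccw',f@[.563,.826,0]); print(tilt())
E
python3 grip.py
```

```text
[0.6530303  0.11635311 0.18294089] [-3.94104248  6.37604316  4.72707492] in 6.845013384202866 ccw 3.047804732693157
(192, array([0.01 , 0.083]), array([0.6498, 0.1098, 0.1654]), array([0.6506, 0.1164, 0.2241]))
```

The pads slipped outward past the grip, since the opening shrank. I'll regrip centred and press again.

{"op": "jog_arm", "data": {
  "steps": [0,0,0,0,0,0,50,0,0,0,0,0,0,50,0,0,0,0,0,0,50,6.5,0,0,0,0,0,50,6.5,0,0,0,0,0,50]
}}

```text
time: 9.65
tcp_pos: [0.6429, 0.118, 0.1828]
tcp_rot: [-180.0, -0.0, 165.7]
contact_force: [0.5, 1.1, -0.1]
gripper_width: 0.5
finger_force: 0.0
```

```bash
python3 grip.py; python3 -c "
from h import *
im,d=camera('scene'); cv2.imwrite('pics/s3.png',cv2.resize(im[130:300,300:500],None,fx=3,fy=3))"
```

```text
[0.64293969 0.11798114 0.18275441] [ 0.45499714  1.06699591 -0.14616993] in 0.22489106121959643 ccw 1.1375020107708596
(357, array([-0.033,  0.032]), array([0.6488, 0.1098, 0.1672]), array([0.6461, 0.1129, 0.2247]))
```

View pics/s3.png

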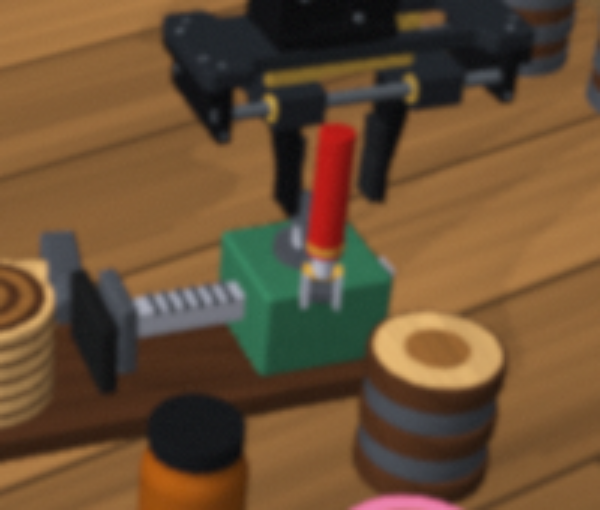

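The crop shows the grip close to upright, hinge at (322,268) and top at (337,128), between the open fingers. Now I'll grip it centred and press.

{"op": "jog_arm", "data": {
  "steps": [1,0,0,0,0,0,5,0,0,0,0,0,0,5,0,0,0,0,0,0,5,0,0,0,0,0,0,5,0,1,0,0,0,0,5]
}}

```text
time: 10.38
tcp_pos: [0.643, 0.1192, 0.1831]
tcp_rot: [-180.0, 0.0, 165.7]
contact_force: [0.6, -0.6, 1.7]
gripper_width: 0.244
finger_force: 30.0
```

{"op": "jog_arm", "data": {
  "steps": [-1.9,-0.7,0,0,0,0,5,-1.9,-0.7,0,0,0,0,5]
}}

```text
time: 10.62
tcp_pos: [0.6439, 0.1186, 0.1829]
tcp_rot: [179.9, -0.4, 165.7]
contact_force: [-5.9, 5.2, 4.6]
gripper_width: 0.244
finger_force: 30.0
```

{"op": "jog_arm", "data": {
  "steps": [-1.9,-0.4,0,0,0,0,5,0,0,0,0,0,0,5]
}}

```text
time: 10.88
tcp_pos: [0.6442, 0.1184, 0.1829]
tcp_rot: [179.9, -0.5, 165.7]
contact_force: [-6.9, 6.0, 5.2]
gripper_width: 0.245
finger_force: 30.0
```

The reaction is 9 N with no further motion, so the grip is upright against its stop. The TCP radius from the axis is 95 mm, as it should be. Next I'll plan the cranking.

```bash
cat > crank.py <<'E'
from h import *
def plan(A,cmd,yaw,rends,dphi,ratio=.85):
    "cmd: commanded xyz; one row per entry of rends (radius mm)"
    A=np.array(A); v=np.array(cmd[:2])-A; ph=np.degrees(np.arctan2(v[1],v[0])); w=[]; y=yaw
    for r in rends:
        ph-=dphi; y-=dphi*ratio; a=np.radians(ph); w.append((A[0]+r/1e3*np.cos(a),A[1]+r/1e3*np.sin(a),cmd[2],y,5))
    rows(w,(np.array(cmd),yaw)); print('end cmd',np.round(w[-1][:4],5).tolist(),'phi',ph)
def report(A):
    s=state(); v=s['tcp_pos'][:2]-A; r=np.linalg.norm(v); u=v/r; f=s['contact_force']
    print('t',s['time'],'r',r*1e3,'phi',np.degrees(np.arctan2(v[1],v[0])),'F in',-f[:2]@u,'F drag',-f[:2]@np.array([u[1],-u[0]]),'z',s['tcp_pos'][2],f[2],'q6',s['q'][5],'w',s['gripper_width'])
A=np.array([.565,.1708])
E
python3 - <<'E'
from crank import *
report(A); plan(A,[.648,.116,.183],165.7,[98.5,98,97.5,97,97],7)
E
```

```text
t 10.875 r 94.94731341094617 phi -33.46668328322479 F in 9.042517552292782 F drag 1.1659985321957032 z 0.1828825210888111 5.170962309315009 q6 -75.23541067355828 w 0.2446323025448527
[5.5, -10.8, -0.0, 0, 0, 0.104, 5.0, 5.3, -10.8, -0.0, 0, 0, 0.104, 5.0, 5.4, -10.6, -0.0, 0, 0, 0.104, 5.0, 5.6, -10.5, -0.0, 0, 0, 0.104, 5.0, 5.3, -10.6, -0.0, 0, 0, 0.104, 5.0]
end cmd [0.60065, 0.08059, 0.183, 135.95] phi -68.43442714980557
```

{"op": "jog_arm", "data": {
  "steps": [5.5,-10.8,0,0,0,0.104,5,5.3,-10.8,0,0,0,0.104,5,5.4,-10.6,0,0,0,0.104,5]
}}

```text
time: 11.25
tcp_pos: [0.6222, 0.0955, 0.1831]
tcp_rot: [179.5, -0.1, 147.5]
contact_force: [1.2, 10.1, -0.0]
gripper_width: 0.247
finger_force: 30.0
```

```bash
python3 -c "
from crank import *
report(A)"
```

```text
t 11.25 r 94.519816878386 phi -52.79587616771612 F in 7.283442347528574 F drag 7.0821795948432555 z 0.183071911147735 -0.006770964395213963 q6 -59.42813190491514 w 0.2473120486771304
```

Run:
```python
from crank import *
plan(A,[.60065,.08059,.183],135.9,[96.6]*10,7)
```

```text
[5.9, -10.3, -0.0, 0, 0, 0.104, 5.0, 5.7, -10.3, -0.0, 0, 0, 0.104, 5.0, 5.9, -10.2, -0.0, 0, 0, 0.104, 5.0, 6.1, -10.1, -0.0, 0, 0, 0.104, 5.0, 6.3, -10.0, -0.0, 0, 0, 0.104, 5.0, 6.4, -9.9, -0.0, 0, 0, 0.104, 5.0, 6.6, -9.8, -0.0, 0, 0, 0.104, 5.0, 6.8, -9.6, -0.0, 0, 0, 0.104, 5.0, 7.0, -9.5, -0.0, 0, 0, 0.104, 5.0, 7.1, -9.4, -0.0, 0, 0, 0.104, 5.0]
end cmd [0.49272, 0.10671, 0.183, 76.4] phi -138.43661315421787
```

{"op": "jog_arm", "data": {
  "steps": [5.6,-10.5,0,0,0,0.104,5,5.3,-10.6,0,0,0,0.104,5]
}}

```text
time: 11.5
tcp_pos: [0.6025, 0.084, 0.1831]
tcp_rot: [179.5, -0.1, 135.6]
contact_force: [4.2, 10.0, -2.6]
gripper_width: 0.246
finger_force: 30.0
```

{"op": "jog_arm", "data": {
  "steps": [5.9,-10.3,0,0,0,0.104,5,5.7,-10.3,0,0,0,0.104,5,5.9,-10.2,0,0,0,0.104,5,6.1,-10.1,0,0,0,0.104,5,6.3,-10,0,0,0,0.104,5]
}}

```text
time: 12.12
tcp_pos: [0.5473, 0.0777, 0.1832]
tcp_rot: [179.3, 0.1, 105.8]
contact_force: [8.9, 2.9, -7.1]
gripper_width: 0.246
finger_force: 30.0
```

```bash
python3 -c "
from crank import *
report(A)"; python3 grip.py
```

```text
t 12.125 r 94.79228146505048 phi -100.76376167102431 F in 4.513883650561638 F drag 8.169397740281587 z 0.18321362853786285 -7.0562971149869185 q6 -19.502483416589342 w 0.24569431343689582
[0.54729659 0.07767553 0.18321363] [ 8.86867475  2.9087477  -7.05629711] in -5.687900392432382 ccw 7.395689484468678
(227, array([-0.091, -0.037]), array([0.5554, 0.0701, 0.1671]), array([0.5495, 0.068 , 0.2248]))
```

{"op": "jog_arm", "data": {
  "steps": [6.4,-9.9,0,0,0,0.104,5,6.6,-9.8,0,0,0,0.104,5,6.8,-9.6,0,0,0,0.104,5,7,-9.5,0,0,0,0.104,5,7.1,-9.4,0,0,0,0.104,5]
}}

```text
time: 12.8
tcp_pos: [0.4967, 0.1045, 0.1832]
tcp_rot: [179.5, 0.1, 76.2]
contact_force: [6.6, -5.2, -4.7]
gripper_width: 0.245
finger_force: 30.0
```

```bash
python3 -c "
from crank import *
report(A)
plan(A,[.49272,.10671,.183],76.1,[96.6]*10,5)"
python3 - <<'E'
from h import *
im,d=camera('top'); cv2.imwrite('pics/t3.png',cv2.resize(im[180:340,130:430],None,fx=2.5,fy=2.5))
for t in('pad','cup'):
    for r in landmark_of(t,'top')[:3]: print(t,W(r['point'],'top').round(4),round(r['score'],2))
E
```

```text
t 12.8 r 95.22680809881875 phi -135.85657902005295 F in 1.1050391100734462 F drag 8.353300446212687 z 0.1831896174953216 -4.740272837367497 q6 13.442981713939249 w 0.2450678438106333
[5.1, -6.7, -0.0, 0, 0, 0.074, 5.0, 5.2, -6.7, -0.0, 0, 0, 0.074, 5.0, 5.3, -6.6, -0.0, 0, 0, 0.074, 5.0, 5.3, -6.5, -0.0, 0, 0, 0.074, 5.0, 5.4, -6.5, -0.0, 0, 0, 0.074, 5.0, 5.5, -6.4, -0.0, 0, 0, 0.074, 5.0, 5.6, -6.3, -0.0, 0, 0, 0.074, 5.0, 5.7, -6.2, -0.0, 0, 0, 0.074, 5.0, 5.8, -6.2, -0.0, 0, 0, 0.074, 5.0, 5.8, -6.1, -0.0, 0, 0, 0.074, 5.0]
end cmd [0.46945, 0.18497, 0.183, 33.6] phi -188.43689576145795
pad [0.5213 0.0069 0.0481] 0.52
cup [ 0.5028 -0.0444  0.0202] 0.87
cup [ 0.3343 -0.2084  0.0026] 0.76
cup [ 0.7453 -0.1338  0.0022] 0.67
```

View pics/t3.png

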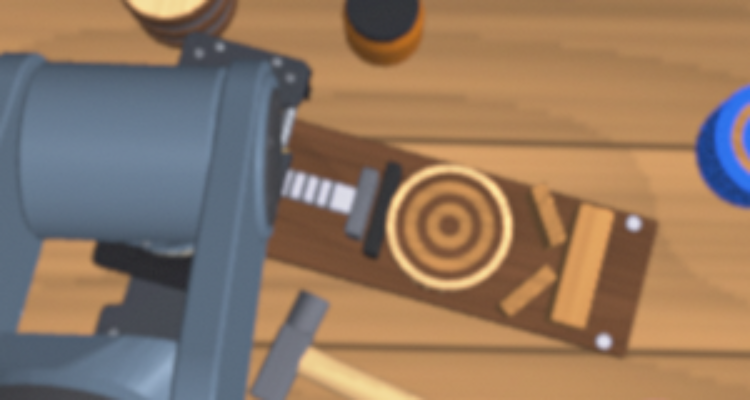

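The top crop shows the pad at (385,210) just reaching the cup at (450,225), with the V faces still about 15 to 20 mm beyond the cup. I'll continue with a slightly larger radius and let the hand turn catch up.

```bash
python3 -c "
from crank import *
plan(A,[.49272,.10671,.183],76.1,[97.2,97.8,98,98,98]+[98]*5,5,1.4)"
```

```text
[4.6, -7.1, -0.0, 0, 0, 0.122, 5.0, 4.4, -7.3, -0.0, 0, 0, 0.122, 5.0, 4.5, -7.3, -0.0, 0, 0, 0.122, 5.0, 4.4, -7.3, -0.0, 0, 0, 0.122, 5.0, 4.1, -7.5, -0.0, 0, 0, 0.122, 5.0, 3.9, -7.6, -0.0, 0, 0, 0.122, 5.0, 3.6, -7.7, -0.0, 0, 0, 0.122, 5.0, 3.3, -7.9, -0.0, 0, 0, 0.122, 5.0, 3.1, -8.0, -0.0, 0, 0, 0.122, 5.0, 2.8, -8.1, -0.0, 0, 0, 0.122, 5.0]
end cmd [0.46806, 0.18518, 0.183, 6.1] phi -188.43689576145795
```

{"op": "jog_arm", "data": {
  "steps": [4.6,-7.1,0,0,0,0.122,5,4.4,-7.3,0,0,0,0.122,5,4.5,-7.3,0,0,0,0.122,5,4.4,-7.3,0,0,0,0.122,5,4.1,-7.5,0,0,0,0.122,5]
}}

```text
time: 13.58
tcp_pos: [0.4736, 0.1403, 0.1831]
tcp_rot: [179.6, -0.0, 41.2]
contact_force: [3.7, -7.8, -3.1]
gripper_width: 0.249
finger_force: 30.0
```

```bash
python3 -c "
from crank import *
report(A)
camera('top')
for t in('pad','cup'):
    for r in landmark_of(t,'top')[:1]: print(t,W(r['point'],'top').round(4),round(r['score'],2))"
```

```text
t 13.575 r 96.3344529366626 phi -161.56577539237526 F in 1.026568954852557 F drag 8.57527274763957 z 0.18311205839758685 -3.148138206736607 q6 52.75470388312243 w 0.24887047540000345
pad [0.5211 0.0023 0.0497] 0.67
cup [ 0.3369 -0.2108 -0.    ] 0.87
```

Run:
```python
from crank import *
from scipy.optimize import least_squares
P=np.array([[.6442,.1184],[.6222,.0955],[.6025,.084],[.5473,.0777],[.4967,.1045],[.4736,.1403]])
B=least_squares(lambda a:np.linalg.norm(P-a,axis=1)-.095,A).x; print(B,np.linalg.norm(P-B,axis=1)); report(B)
# commanded now
plan(A,[.49272,.10671,.183],76.1,[97.2,97.8,98,98,98],5,1.4)
ph=np.radians(-138.4366-25); c=A+.098*np.r_[np.cos(ph),np.sin(ph)]; print(c,np.linalg.norm(c-B))
plan(B,[*c,.183],41.1,[98.5]*5,4,1.2)
```

```text
[0.56431525 0.17086602] [0.0955733  0.0950299  0.09488825 0.09470706 0.09474319 0.09572637]
t 13.725 r 95.77527454758376 phi -161.9297112640689 F in 1.121799014724232 F drag 4.940371837739416 z 0.183105504366184 -2.485128265933386 q6 52.510750687390974 w 0.24699325930097688
[4.6, -7.1, -0.0, 0, 0, 0.122, 5.0, 4.4, -7.3, -0.0, 0, 0, 0.122, 5.0, 4.5, -7.3, -0.0, 0, 0, 0.122, 5.0, 4.4, -7.3, -0.0, 0, 0, 0.122, 5.0, 4.1, -7.5, -0.0, 0, 0, 0.122, 5.0]
end cmd [0.47107, 0.14286, 0.183, 41.1] phi -163.43689576145795
[0.47106652 0.14286254] 0.09736283018868325
[2.0, -6.6, -0.0, 0, 0, 0.084, 5.0, 3.0, -6.2, -0.0, 0, 0, 0.084, 5.0, 2.9, -6.2, -0.0, 0, 0, 0.084, 5.0, 2.8, -6.3, -0.0, 0, 0, 0.084, 5.0, 2.7, -6.3, -0.0, 0, 0, 0.084, 5.0]
end cmd [0.46598, 0.17651, 0.183, 17.1] phi -183.28448534133082
```

{"op": "jog_arm", "data": {
  "steps": [2,-6.6,0,0,0,0.084,5,3,-6.2,0,0,0,0.084,5,2.9,-6.2,0,0,0,0.084,5,2.8,-6.3,0,0,0,0.084,5,2.7,-6.3,0,0,0,0.084,5]
}}

```text
time: 14.35
tcp_pos: [0.4678, 0.1737, 0.1831]
tcp_rot: [179.6, -0.1, 17.3]
contact_force: [1.5, -8.1, -0.6]
gripper_width: 0.247
finger_force: 30.0
```

```bash
sed -i 's/^A=.*/A=np.array([.5643,.1709])/' crank.py; python3 -c "
from crank import *
report(A)
plan(A,[.46598,.17651,.183],17.0,[98.5]*8,3,1)
im,d=camera('top'); cv2.imwrite('pics/t4.png',cv2.resize(im[180:340,130:430],None,fx=2.5,fy=2.5))
for t in('pad','cup'):
    for r in landmark_of(t,'top')[:1]: print(t,W(r['point'],'top').round(4),round(r['score'],2))"
```

```text
t 14.35 r 96.52171166749312 phi 178.33376972928937 F in 1.7504918447291442 F drag 8.05167916369538 z 0.18306300093018607 -0.5785892551563522 q6 80.76985899547871 w 0.2469495333922893
[1.9, -4.8, -0.0, 0, 0, 0.052, 5.0, 1.9, -4.8, -0.0, 0, 0, 0.052, 5.0, 1.9, -4.8, -0.0, 0, 0, 0.052, 5.0, 1.9, -4.8, -0.0, 0, 0, 0.052, 5.0, 1.9, -4.8, -0.0, 0, 0, 0.052, 5.0, 1.9, -4.8, -0.0, 0, 0, 0.052, 5.0, 1.9, -4.8, -0.0, 0, 0, 0.052, 5.0, 1.9, -4.8, -0.0, 0, 0, 0.052, 5.0]
end cmd [0.47674, 0.21602, 0.183, -7.0] phi 152.7343248678499
pad [ 0.5186 -0.0041  0.0487] 0.72
cup [ 0.5046 -0.0556  0.0192] 0.97
```

View pics/t4.png

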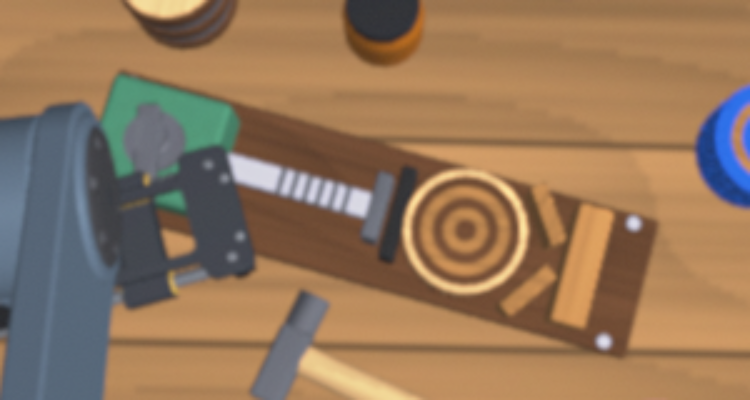

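The top crop shows the pad in contact with the cup at (465,230), which has been pushed close to the V faces at (548,215) and (528,290). I'll go in smaller steps and read the drag after each.

{"op": "jog_arm", "data": {
  "steps": [1.9,-4.8,0,0,0,0.052,5,1.9,-4.8,0,0,0,0.052,5]
}}

```text
time: 14.75
tcp_pos: [0.4684, 0.1838, 0.183]
tcp_rot: [179.6, -0.1, 11.4]
contact_force: [2.1, -8.2, -0.8]
gripper_width: 0.242
finger_force: 30.0
```

```bash
python3 -c "
from crank import *
report(A)"
```

```text
t 14.75 r 96.71308006734237 phi 172.35122871567856 F in 3.218457227504407 F drag 7.856014941254338 z 0.18304063848793878 -0.7639136167922301 q6 87.83857165300616 w 0.2415882085385751
```

{"op": "jog_arm", "data": {
  "steps": [1.9,-4.8,0,0,0,0.052,5,1.9,-4.8,0,0,0,0.052,5]
}}

```text
time: 15.0
tcp_pos: [0.4701, 0.1938, 0.183]
tcp_rot: [179.6, -0.1, 5.4]
contact_force: [2.1, -8.6, -0.4]
gripper_width: 0.242
finger_force: 30.0
```

```bash
python3 -c "
from crank import *
report(A)"
```

```text
t 15.0 r 96.90034791781135 phi 166.33728044430646 F in 4.035759601011276 F drag 7.89912974494207 z 0.18302421784396047 -0.37023326450558514 q6 94.91396398730548 w 0.24242971456829449
```

{"op": "jog_arm", "data": {
  "steps": [2.2,-4.8,0,0,0,0.052,5,2.2,-4.8,0,0,0,0.052,5]
}}

```text
time: 15.25
tcp_pos: [0.4729, 0.2036, 0.183]
tcp_rot: [179.6, 0.0, -0.6]
contact_force: [-1.0, -7.0, 1.5]
gripper_width: 0.249
finger_force: 30.0
```

```bash
python3 -c "
from crank import *
report(A)"
```

```text
t 15.25 r 97.03629086322532 phi 160.29025135886937 F in 1.3668070210913112 F drag 6.927215125155934 z 0.18298944087439528 1.5400408257614833 q6 101.90359829427418 w 0.24864046292552333
```

{"op": "jog_arm", "data": {
  "steps": [2.2,-4.8,0,0,0,0.052,5]
}}

```text
time: 15.38
tcp_pos: [0.4748, 0.2084, 0.183]
tcp_rot: [179.6, 0.0, -3.5]
contact_force: [-1.4, -8.0, 3.3]
gripper_width: 0.243
finger_force: 30.0
```

```bash
python3 -c "
from crank import *
report(A)"
```

```text
t 15.375 r 97.06926927458905 phi 157.28143273310783 F in 1.7873600369770302 F drag 7.940499942971032 z 0.18297459669724148 3.3165059246759667 q6 105.35998017774897 w 0.2427920681004453
```

{"op": "jog_arm", "data": {
  "steps": [1.7,-4.8,0,0,0,0.052,5,1.9,-4.8,0,0,0,0.052,5]
}}

```text
time: 15.62
tcp_pos: [0.4789, 0.2175, 0.1829]
tcp_rot: [179.6, 0.0, -9.5]
contact_force: [-1.8, -8.2, 2.9]
gripper_width: 0.249
finger_force: 30.0
```

```bash
python3 -c "
from crank import *
report(A)"
```

```text
t 15.625 r 97.28462138726842 phi 151.3630498187523 F in 2.3147952012255226 F drag 8.022604940966 z 0.18294989935542974 2.9074255864466223 q6 112.22504665684059 w 0.24919434269741578
```

{"op": "jog_arm", "data": {
  "steps": [1.9,-4.8,0,0,0,0.052,5,1.9,-4.8,0,0,0,0.052,5]
}}

```text
time: 15.88
tcp_pos: [0.484, 0.2262, 0.1829]
tcp_rot: [179.6, 0.0, -15.5]
contact_force: [-1.9, -7.8, 4.1]
gripper_width: 0.247
finger_force: 30.0
```

```bash
python3 -c "
from crank import *
report(A)
camera('top')
for t in('pad','cup'):
    for r in landmark_of(t,'top')[:1]: print(t,W(r['point'],'top').round(4),round(r['score'],2))"
```

```text
t 15.875 r 97.47393233439547 phi 145.45645496971477 F in 2.902404928287518 F drag 7.517104676093892 z 0.182933101883197 4.1026881345135395 q6 118.97659994970589 w 0.24739907727876823
pad [ 0.515  -0.0109  0.0501] 0.63
cup [ 0.7478 -0.1342  0.0031] 0.92
```

```bash
python3 -c "
from crank import *
r=.0983;a=np.radians(143.8)
plan(A,[*(A+r*np.r_[np.cos(a),np.sin(a)]),.183],-15.5,[98.3]*8,3,.5)
im,d=camera('top'); cv2.imwrite('pics/t5.png',cv2.resize(im[180:340,130:430],None,fx=2.5,fy=2.5))"
```

```text
[1.9, -4.8, -0.0, 0, 0, 0.026, 5.0, 2.1, -4.7, -0.0, 0, 0, 0.026, 5.0, 2.2, -4.7, -0.0, 0, 0, 0.026, 5.0, 2.3, -4.6, -0.0, 0, 0, 0.026, 5.0, 2.4, -4.5, -0.0, 0, 0, 0.026, 5.0, 2.5, -4.5, -0.0, 0, 0, 0.026, 5.0, 2.7, -4.4, -0.0, 0, 0, 0.026, 5.0, 2.8, -4.3, -0.0, 0, 0, 0.026, 5.0]
end cmd [0.51545, 0.2562, 0.183, -27.5] phi 119.80000000000001
```

View pics/t5.png

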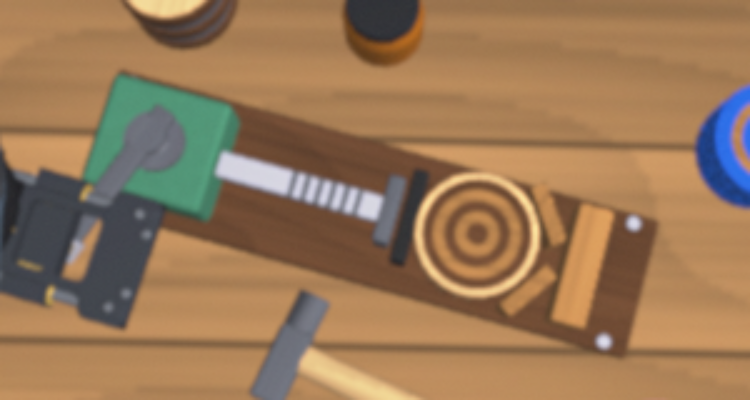

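The top crop shows the cup at (478,235) almost on the V faces at (548,213) and (527,290), with the pad at (408,218) against it.

{"op": "jog_arm", "data": {
  "steps": [1.9,-4.8,0,0,0,0.026,5,2.1,-4.7,0,0,0,0.026,5]
}}

```text
time: 16.32
tcp_pos: [0.49, 0.2341, 0.1829]
tcp_rot: [179.5, 0.1, -18.4]
contact_force: [-3.5, -8.6, 4.2]
gripper_width: 0.246
finger_force: 30.0
```

```bash
python3 -c "
from crank import *
report(A)"
```

```text
t 16.325 r 97.5396432279773 phi 139.6012967512657 F in 2.9181863389772085 F drag 8.831570302507837 z 0.18291263783921174 4.150330310452657 q6 122.57813868905755 w 0.24615592417173057
```

{"op": "jog_arm", "data": {
  "steps": [2.2,-4.7,0,0,0,0.026,5,2.3,-4.6,0,0,0,0.026,5]
}}

```text
time: 16.58
tcp_pos: [0.4969, 0.2415, 0.1829]
tcp_rot: [179.5, 0.1, -21.4]
contact_force: [-3.4, -6.8, 5.2]
gripper_width: 0.249
finger_force: 30.0
```

```bash
python3 -c "
from crank import *
report(A)"
```

```text
t 16.575 r 97.61892696746716 phi 133.65256275608215 F in 2.569357223272777 F drag 7.148041888974149 z 0.1829205100731093 5.1911797964446365 q6 126.11492167575103 w 0.24884117224598448
```

{"op": "jog_arm", "data": {
  "steps": [2.3,-4.5,0,0,0,0.026,5,2.4,-4.5,0,0,0,0.026,5]
}}

```text
time: 16.82
tcp_pos: [0.5043, 0.2481, 0.1829]
tcp_rot: [179.5, 0.1, -24.4]
contact_force: [-4.1, -6.8, 5.7]
gripper_width: 0.248
finger_force: 30.0
```

```bash
python3 -c "
from crank import *
report(A)"
```

```text
t 16.825 r 97.75207478843835 phi 127.82771955370475 F in 2.862472185319885 F drag 7.367812940906566 z 0.18289990057496822 5.672487064512511 q6 129.54748736574956 w 0.2483745380364262
```

{"op": "jog_arm", "data": {
  "steps": [2.6,-4.4,0,0,0,0.026,5]
}}

```text
time: 16.95
tcp_pos: [0.5081, 0.2509, 0.1829]
tcp_rot: [179.5, 0.1, -25.9]
contact_force: [-5.5, -7.6, 7.3]
gripper_width: 0.246
finger_force: 30.0
```

```bash
python3 -c "
from crank import *
report(A)"
```

```text
t 16.95 r 97.75559307698087 phi 125.09372757657336 F in 3.081835759907255 F drag 8.836503548800263 z 0.18287031980325616 7.290647982904271 q6 131.21189999612267 w 0.24558830663863948
```

```bash
python3 -c "
from crank import *
r=.0985;a=np.radians(123.5)
plan(A,[*(A+r*np.r_[np.cos(a),np.sin(a)]),.183],-25.9,[98.3]*8,3,.5)
camera('top')
for t in('pad','cup'):
    for r in landmark_of(t,'top')[:3]: print(t,W(r['point'],'top').round(4),round(r['score'],2))"
```

```text
[2.9, -4.3, -0.0, 0, 0, 0.026, 5.0, 2.8, -4.3, -0.0, 0, 0, 0.026, 5.0, 3.0, -4.2, -0.0, 0, 0, 0.026, 5.0, 3.1, -4.1, -0.0, 0, 0, 0.026, 5.0, 3.2, -4.0, -0.0, 0, 0, 0.026, 5.0, 3.3, -4.0, -0.0, 0, 0, 0.026, 5.0, 3.4, -3.9, -0.0, 0, 0, 0.026, 5.0, 3.5, -3.8, -0.0, 0, 0, 0.026, 5.0]
end cmd [0.54808, 0.26785, 0.183, -37.9] phi 99.5
cup [ 0.3315 -0.2111  0.0015] 0.95
cup [ 5.799e-01 -2.841e-01 -5.000e-04] 0.87
cup [ 0.4971 -0.0665  0.0182] 0.82
```

{"op": "jog_arm", "data": {
  "steps": [2.7,-4.4,0,0,0,0.026,5]
}}

```text
time: 17.23
tcp_pos: [0.5117, 0.2533, 0.1828]
tcp_rot: [179.4, 0.2, -27.4]
contact_force: [-5.6, -7.9, 6.9]
gripper_width: 0.244
finger_force: 30.0
```

```bash
python3 -c "
from crank import *
report(A)"
```

```text
t 17.225 r 97.77878543666799 phi 122.55293177074613 F in 3.6094238767985347 F drag 8.948033507442407 z 0.18284817983987925 6.856572198844252 q6 132.85059930039995 w 0.24364469602615904
```

{"op": "jog_arm", "data": {
  "steps": [2.8,-4.3,0,0,0,0.026,5]
}}

```text
time: 17.35
tcp_pos: [0.5156, 0.2558, 0.1828]
tcp_rot: [179.3, 0.2, -28.8]
contact_force: [-7.2, -8.5, 8.2]
gripper_width: 0.243
finger_force: 30.0
```

```bash
python3 -c "
from crank import *
report(A)"
```

```text
t 17.35 r 97.83323448133409 phi 119.84883184850831 F in 3.8123822430600103 F drag 10.514386119683326 z 0.18283041930295751 8.151486780304754 q6 134.4743810254888 w 0.24343689054126064
```

{"op": "jog_arm", "data": {
  "steps": [2.9,-4.2,0,0,0,0.026,5]
}}

```text
time: 17.48
tcp_pos: [0.5195, 0.2579, 0.1828]
tcp_rot: [179.2, 0.3, -30.3]
contact_force: [-9.6, -8.5, 10.2]
gripper_width: 0.245
finger_force: 30.0
```

```bash
python3 -c "
from crank import *
report(A)
im,d=camera('top'); cv2.imwrite('pics/t6.png',cv2.resize(im[180:340,130:430],None,fx=2.5,fy=2.5))
for t in('pad','cup'):
    for r in landmark_of(t,'top')[:3]: print(t,W(r['point'],'top').round(4),round(r['score'],2))
report(A)"
```

```text
t 17.475 r 97.8397256728671 phi 117.23021355513067 F in 3.1732611293504984 F drag 12.439138318958271 z 0.18280919929796421 10.183012451097635 q6 136.05989729778128 w 0.24486937133461506
pad [ 0.516  -0.0204  0.0503] 0.63
cup [ 0.3347 -0.2094  0.0023] 0.95
cup [ 0.7452 -0.1335  0.0014] 0.87
cup [ 8.077e-01  5.980e-02 -6.000e-04] 0.87
t 17.625 r 97.83469785424192 phi 116.88955604327074 F in 3.5882736431851807 F drag 10.6218337823457 z 0.18285331565033933 8.343785071233741 q6 136.0120014788349 w 0.24620726844895294
```

View pics/t6.png

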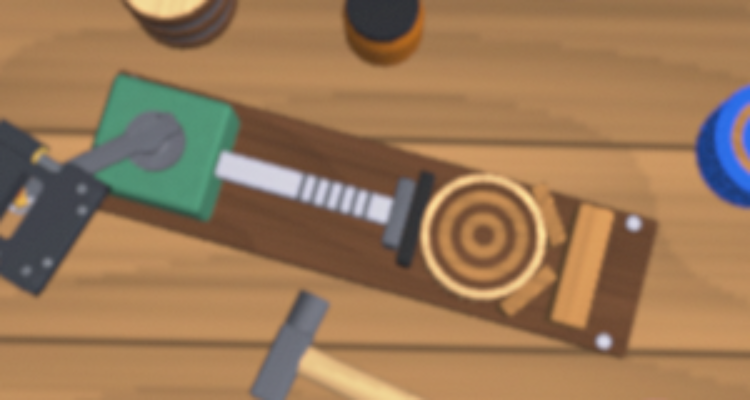

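The top crop shows the cup at (484,237) seated in the V, pad against it. Drag rose from about 7.7 N to 12.4 N while moving, and the crank is about 10° past contact, both of which put the squeeze near 25 to 30 N. I'll relieve the tool, open and rise.

{"op": "jog_arm", "data": {
  "steps": [0,1.8,0,0,0,0,5,0,0,0,0,0,0,60,0,0,0,0,0,0,60,0,0,0,0,0,0,60,0,0,0,0,0,0,60]
}}

```text
time: 18.25
tcp_pos: [0.5235, 0.2605, 0.1829]
tcp_rot: [-180.0, -0.0, -30.4]
contact_force: [0.3, -0.9, 0.6]
gripper_width: 0.567
finger_force: 0.0
```

```bash
python3 -c "
from crank import *
report(A); print(state()['contact_force'])"
```

```text
t 18.25 r 98.45296077499393 phi 114.51375871559422 F in 0.9491347434374845 F drag 0.060669775204327446 z 0.18287422061775052 0.5607751015444572 q6 135.88327811866864 w 0.5674941733482743
[ 0.33860605 -0.88875392  0.5607751 ]
```

{"op": "jog_arm", "data": {
  "steps": [0,0,-15,0,0,0,60,0,0,-30,0,0,0,60,0,0,-45,0,0,0,60,0,0,-45,0,0,0,60,0,0,-30,0,0,0,60]
}}

```text
time: 18.88
tcp_pos: [0.5238, 0.2606, 0.3519]
tcp_rot: [-179.8, -0.2, -30.4]
contact_force: [-0.0, -0.9, -1.5]
gripper_width: 0.599
finger_force: 0.0
```

{"op": "jog_arm", "data": {
  "steps": [0,0,0,0,0,0,60,60,0,-20,0,0,0,60,60,0,-20,0,0,0,60,60,0,0,0,0,0,60,0,0,0,0,0,0,60]
}}

```text
time: 19.5
tcp_pos: [0.6797, 0.1666, 0.3839]
tcp_rot: [179.8, 0.1, -30.7]
contact_force: [-0.7, -0.2, 0.2]
gripper_width: 0.6
finger_force: 0.0
```

```bash
python3 - <<'E'
from crank import *
s=state(); print(s['time'],s['tcp_pos'],s['contact_force'])
im,d=camera('scene'); a=im[130:310,200:480]
im2,d=camera('top'); b=im2[180:340,130:410]
cv2.imwrite('pics/f.png',np.vstack([cv2.resize(a,(600,340)),cv2.resize(b,(480,260)).copy() if 0 else cv2.resize(b,(600,260))]))
for c in('scene','top'):
  for t in("grip_hinge","grip_point"):
    for r in landmark_of(t,c)[:1]: print(c,t,W(r['point'],c).round(4),round(r['score'],2))
E
python3 grip.py
```

```text
19.5 [0.67972501 0.16656698 0.38390368] [-0.7220648  -0.20598143  0.1943079 ]
scene grip_hinge [0.52   0.2627 0.1284] 0.87
scene grip_point [0.5181 0.2585 0.2026] 0.8
top grip_hinge [0.5198 0.2547 0.1281] 0.62
top grip_point [0.5206 0.2567 0.1322] 0.68
[0.67589364 0.17112796 0.38763577] [-0.55552224  0.56722395  1.07596287] in 0.7782084510981672 ccw 0.15576796260564144
(246, array([-0.001,  0.024]), array([0.5271, 0.2462, 0.1684]), array([0.5269, 0.248 , 0.2211]))
```

View pics/f.png

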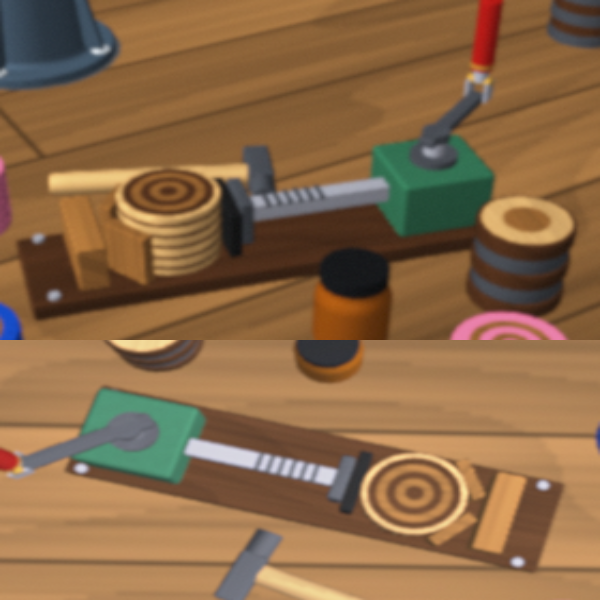

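The final view shows the grip upright at (485,40), the cup standing between pad and V, and the bystanders in place. I'm handing it in.

```bash
python3 -c "
from bench import *
print(sign_off())"
```

```text
the job is handed in; nothing more can be done
None
```

The job is handed in: the grip was swung upright against its stop, then the crank was turned clockwise until the cup sat clamped in the V stop. I estimate the squeeze at 25–30 N from the crank pull and angle. The gripper was clear by about 19.5 s, with the grip still upright, the cup standing and the bystanders in place; the hand-in returned no verdict.

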